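# Sweep the salvaged gears into the parts bay

## Robot

A 6-joint arm with a two-finger parallel gripper is mounted at the origin on the work surface. World frame = base frame: x ahead of the robot, y to its left, z up, the work surface at z = 0. Lengths are in m, angles in rad, forces in N, time in s.
With the tool pointing down it reaches from about 0.275 to 0.75 m from the base axis. Payload 10.2 kg.
Tool frame: the origin (TCP) lies between the finger pads; the fingertips stand 17 mm ahead of it and the grasp point (between the pads) lies 2 mm behind it (arm.nose_length is the z of the fingertips in the tool frame, in m); z points along the fingers, y is the direction in which the jaws open and shut (so a half turn about z gives the same grasp; the last joint's range is limited). The gripper opens to 88 mm and grips with 3 to 60 N. Pads are 18 mm wide; open, the fingers measure 123 mm over their backs; the gripper's body (75 mm by 187 mm) begins 45 mm behind the grasp point.
Start: joints at [-1.493, 0.313, 1.498, -0, 1.331, -0.223], TCP at [0.156, -0.501, 0.256] pointing down, gripper open.
Joint ranges: [-2.94, 2.94], [-0.97, 2.17], [0.19, 2.56], [-1.23, 4.37], [0.02, 3.11], [-2.88, 2.88]. Speed limits (rad/s): [2.39, 2.39, 3.01, 3.14, 3.14, 3.14].

## Interface

Orientations are given as a unit quaternion [w, x, y, z].
In Python, from workcell import arm gives the robot as it stands.
- The arm moves only by the tool jog_arm, never from a script. Its argument "commands" is a list of rows, each a list of 5 numbers: the shift along the tool's x, y, z in cm, then the turn about the tool's z in rad, then the finger opening in cm, from 0 to 8.81. A call has 1 to 5 rows; each row is the pose to reach, as a shift and turn from the pose commanded when the call began, along the tool's axes at that moment; what a row does not reach only later rows make up. A row lasts 1/12 s, in which the tool goes at most 41.7 mm and 7.16 degrees, less where a joint would pass 70% of its speed; a pose out of reach is approached as far as the arm can. A call with a gripper value outside its range is refused whole. The fingers move at their own pace and stop on an object; "newtons" is the grip in N (left out, the last holds). Time passes only in rows, so rows that repeat a pose let the fingers close. It gives the time, the measured TCP pose, the force and the opening at its end, in the units of the state.
- arm.read_state(): the state, without advancing time (a new reading comes with each control period).
- arm.camera(name): name is "scene" or "top" or "wrist"; returns a dict with "pixels" (420x560x3 uint8, red, green, blue), "z_map" (420x560 float32, m along the optical axis (not along the pixel's ray), 0 where there is no reading), "K" (3x3 intrinsics, pixels), "pose" (4x4, takes a point from camera to world coordinates). Camera axes: x right, y up, looking along -z (the intrinsics and any distortion apply to the point x, -y, -z); pixel columns grow to the right and rows downward; lengths in m; the calibration is good to about 2 mm. The wrist camera is an equidistant fisheye: a pixel r from the principal point sees the ray r / f radians off the axis. A picture is of the moment at which its call begins.
- arm.sign_off(): hands the job in, once; it reports no verdict.
Trained networks look in a picture, given as the dict that the camera call returned (one of the last four; its "shot" number tells which), for a name from the list of things; names that differ only in an ending like _2 or _b are one class to them, and where a whole thing is asked for, a point or a joint stands for the part that bears it (a point fixed in the world has none). Each returns a list of dicts, best first, with "score" (0 to 1); they miss things now and then, are a little off and sometimes report something else, mostly with a low value. They report only what shows in the picture. A call takes as long as a camera call. They do not tell look-alikes from the thing itself.
- arm.cut_out(picture, name): "mask" (420x560 bool, what is visible of it) and "extent" ([left, top, right, bottom] in pixels, round what is visible of it).
The state is a dict: "t": time; "qpos": joint angles; "joint_vel": joint speeds; "joint_torque": joint torques, N m; "eef_pos": TCP position; "tcp_rot": TCP orientation; "ft_force": force on the tool from outside, world axes, zero at the start; "wrist_torque": the same for the moment, N m; "opening": finger opening in m.
Only numpy, scipy, OpenCV 4.12 (cv2) and the standard library are available. Lean on these libraries where they do the work, as an engineer would, in place of code of your own. Each camera call takes 0.05 s, during which the arm holds its last target.

## Task

After a printer has been stripped, three small plastic gears (white, yellow and red) lie loose on the bench mat: sweep all three with the fingertips into the fenced parts bay, until each lies flat and wholly inside, past the line of its mouth. Slide them along the bench all the way, never lifting or tipping them, and leave everything else on the bench where it is.

Things in the scene. Friction and masses are not known exactly. Their poses are not given: they have to be found in the camera images.
- bay: Fixed U-shaped fence of aluminium strip, 6 mm thick, 22 mm tall; pale blue floor patch level with the mat, no sill. Origin: centre of its inside, at bench level. Own x runs from the open mouth (-60 mm) in to the back wall (+60); inside own y is -75 to +75. At the mouth two wings flare out to x = -95, y = +-100. The mouth faces about -y (world). Feet stick out 16 mm at the sides.
- gear_white: A loose white plastic gear lying flat on the bench, 40 mm over the teeth and 14 mm high, about 22 g (varies by a third); slides like a plain round disc. Origin: centre of its underside.
- gear_yellow: A loose yellow plastic gear lying flat on the bench, 34 mm over the teeth and 14 mm high, about 18 g (varies by a third); slides like a plain round disc. Origin: centre of its underside.
- gear_red: A loose red plastic gear lying flat on the bench, 30 mm over the teeth and 14 mm high, about 15 g (varies by a third); slides like a plain round disc. Origin: centre of its underside.
- paste_jar: Bystander: small jar with blue cap, 34 mm diameter, 45 mm tall, standing loose among the gears. Origin: centre of its underside.
- solder_spool: Bystander: solder spool, silver with black flanges, standing on end, 48 mm diameter, 40 mm tall. Origin: centre of its underside.
- tape_roll: Bystander: amber tape roll lying flat, 64 mm outside diameter, 18 mm high. Origin: centre of its underside.
- screwdriver: Bystander: screwdriver lying on the bench, 18 mm high; black and green handle 22 mm wide from own x = -95 to -5 mm, steel shaft 6 mm thick on to +84 mm. Origin: on its centre line at bench level.
- meter: Bystander: grey and blue hand-held meter lying flat, 140 mm along own x, 75 mm along own y, 32 mm high (dial to 40). Origin: centre of its underside.
- power_brick: Bystander: black block-shaped power supply, 100 mm (own x) by 50 mm (own y), 32 mm high. Origin: centre of its underside.
There are look-alikes about, which are no part of the job. What is meant by the gear_red is not black or blue, and is the smaller of those in its own colour.

How it is judged:
By the outcome, as a careful person would: the job done as asked, in the order asked, and still so for the second after the job is handed in, with the robot touching nothing.
It also fails if it takes over 72 s, if anything falls off the work surface, if the arm or the gripper's body presses on something with over 40 N, if the wrist force passes 120 N, or if a joint passes its speed limit or range.

## Working session

There is one attempt and no reset: what is moved stays moved. The work goes in short steps, Python scripts to look and compute and a tool call to move; the robot and the scene stay as the last step left them, time stands still between calls to the robot, and variables do not carry over. Pictures are saved under pics/ and viewed, and the job is handed in when it is done.

Besides the shell and the picture viewer there is one more tool, called after "Call:" as name([rows], argument=value, ...), one row to a line, values as JSON. jog_arm: Moves the arm, as the interface text tells. Its arguments: {"type":"object","properties":{"commands":{"type":"array"},"newtons":{"type":"number"}},"required":["commands"]}

```bash
ls; mkdir -p pics; python3 - <<'E'
from workcell import arm
import cv2, numpy as np
s=arm.read_state(); print(s['t'],s['eef_pos'],s['tcp_rot'],s['opening'],arm.nose_length)
for n in ['top','scene']:
    p=arm.camera(n); cv2.imwrite(f'pics/{n}0.png',p['pixels'][:,:,::-1]); np.savez(f'{n}0.npz',**{k:v for k,v in p.items() if k!='shot'})
    print(n,p['K'].tolist(),p['pose'].round(4).tolist(), p.keys())
    for g in ['gear_white','gear_yellow','gear_red','bay','paste_jar','solder_spool','tape_roll','screwdriver','meter','power_brick']:
        for d in arm.cut_out(p,g):
            m=d['mask']; ys,xs=np.nonzero(m)
            if len(xs)==0: continue
            z=p['z_map'][m]; K=p['K']
            ok=z>0
            P=np.stack([(xs-K[0,2])/K[0,0]*p['z_map'][ys,xs],-(ys-K[1,2])/K[1,1]*p['z_map'][ys,xs],-p['z_map'][ys,xs],np.ones(len(xs))],1)[p['z_map'][ys,xs]>0]
            W=P@p['pose'].T
            W=W[:,:3]
            print(n,g,round(d['score'],2),np.round(d['extent']).tolist(),len(xs),'min',W.min(0).round(3),'max',W.max(0).round(3),'med',np.median(W,0).round(3))
print(arm.read_state()['t'])
E
```

```text
pics
0.0 [ 0.15550131 -0.5012102   0.25515418] [-6.37605847e-04  9.88714070e-01  1.49813481e-01  4.55211205e-05] 0.08815928304430626 0.017
top [[504.6735564521519, 0.0, 270.17376383904], [0.0, 504.6735564521519, 210.70479526667222], [0.0, 0.0, 1.0]] [[0.0157, 0.9969, -0.0769, 0.4971], [-0.9995, 0.0135, -0.029, -0.0891], [-0.0279, 0.0773, 0.9966, 1.02], [0.0, 0.0, 0.0, 1.0]] dict_keys(['pixels', 'z_map', 'K', 'pose', 'shot'])
top gear_white 0.67 [210.0, 209.0, 225.0, 231.0] 257 min [0.541 0.028 0.001] max [0.577 0.063 0.02 ] med [0.559 0.046 0.013]
top gear_yellow 0.5 [297.0, 249.0, 315.0, 267.0] 211 min [ 0.465 -0.145 -0.003] max [ 0.497 -0.113  0.018] med [ 0.482 -0.129  0.013]
top gear_red 0.84 [379.0, 149.0, 401.0, 172.0] 396 min [ 0.655 -0.321 -0.001] max [ 0.701 -0.277  0.027] med [ 0.676 -0.297  0.018]
top gear_red 0.81 [342.0, 142.0, 361.0, 159.0] 244 min [ 0.682 -0.238  0.001] max [ 0.718 -0.202  0.022] med [ 0.698 -0.219  0.017]
top gear_red 0.54 [386.0, 200.0, 400.0, 216.0] 168 min [ 0.575 -0.323 -0.001] max [ 0.602 -0.292  0.019] med [ 0.589 -0.306  0.013]
top gear_red 0.4
[... 2478 characters left out ...]
3] med [ 0.543 -0.402  0.033]
scene solder_spool 0.87 [310.0, 153.0, 329.0, 177.0] 335 min [ 0.32   0.033 -0.   ] max [0.419 0.088 0.044] med [0.405 0.054 0.036]
scene tape_roll 0.95 [336.0, 261.0, 368.0, 291.0] 653 min [ 0.715  0.    -0.002] max [0.793 0.07  0.022] med [0.764 0.03  0.017]
scene screwdriver 0.87 [205.0, 284.0, 292.0, 310.0] 655 min [ 0.757 -0.273  0.   ] max [ 0.785 -0.097  0.022] med [ 0.774 -0.22   0.017]
scene meter 0.72 [123.0, 195.0, 166.0, 250.0] 1827 min [ 0.416 -0.457 -0.002] max [ 0.596 -0.364  0.043] med [ 0.543 -0.402  0.033]
scene power_brick 0.76 [164.0, 160.0, 192.0, 195.0] 610 min [ 0.323 -0.364  0.002] max [ 0.431 -0.293  0.037] med [ 0.395 -0.326  0.032]
1.1
```

```bash
python3 - <<'E'
import cv2
a=cv2.imread('pics/top0.png')[90:360,60:500]
cv2.imwrite('pics/top0z.png',cv2.resize(a,(800,491),interpolation=cv2.INTER_CUBIC))
b=cv2.imread('pics/top0.png')[130:250,320:420]
cv2.imwrite('pics/top0zz.png',cv2.resize(b,(500,600),interpolation=cv2.INTER_CUBIC))
E
```

```text
(no output)
```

View pics/top0z.png

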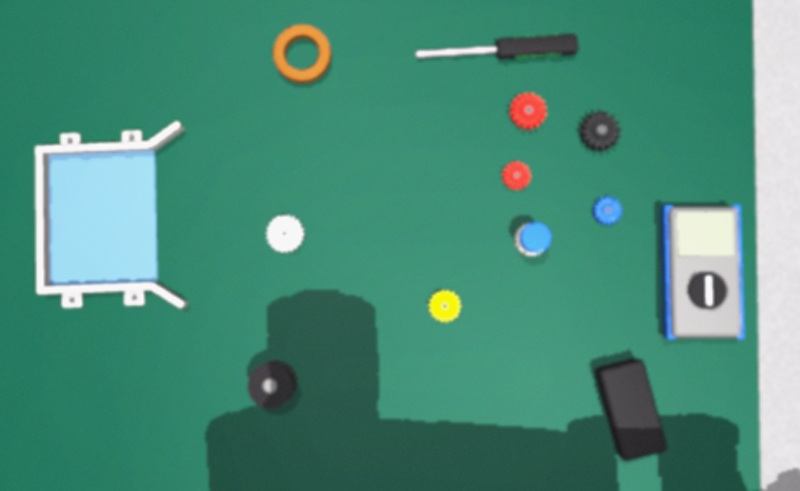

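View pics/top0zz.png

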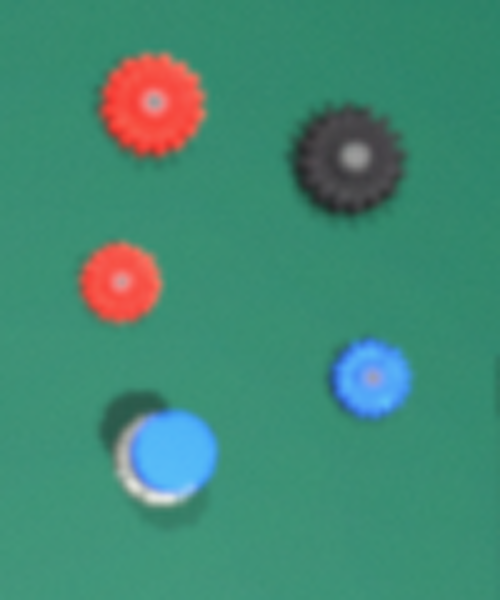

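View pics/scene0.png

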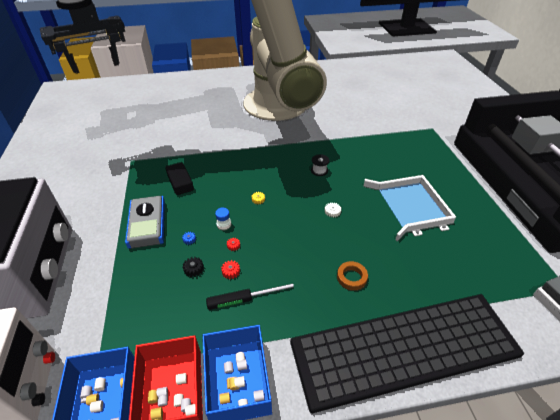

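```bash
cat > h.py <<'E'
import numpy as np, cv2
def pix2w(p,u,v,z):
    K=p['K'];T=p['pose']
    d=np.stack([(u-K[0,2])/K[0,0],-(v-K[1,2])/K[1,1],-np.ones(len(u))],1)@T[:3,:3].T
    o=T[:3,3]; t=(z-o[2])/d[:,2]
    return o+d*t[:,None]
def blobs(p,lo,hi,z,amin=60):
    h=cv2.cvtColor(p['pixels'],cv2.COLOR_RGB2HSV); m=cv2.inRange(h,lo,hi)
    n,l,s,c=cv2.connectedComponentsWithStats(m)
    out=[]
    for i in range(1,n):
        if s[i,4]<amin: continue
        v,u=np.nonzero(l==i); W=pix2w(p,u.astype(float),v.astype(float),z)[:,:2]
        out.append((W,s[i,4]))
    return out
E
python3 - <<'E'
import numpy as np,cv2
from h import *
p=dict(np.load('top0.npz'))
for n,lo,hi,z in [('floor',(90,40,170),(110,160,255),0),('yellow',(25,150,120),(35,255,255),.014),('red',(0,150,150),(8,255,255),.014),('white',(0,0,225),(180,40,255),.014),('blue',(103,150,120),(120,255,255),.014)]:
    for W,a in blobs(p,lo,hi,z):
        if n=='white' and (W[:,0].mean()<.3 or W[:,1].mean()>.1 or W[:,1].mean()<-.3): continue
        if W[:,1].mean()<-.5: continue
        print(n,a,W.mean(0).round(4),np.round(cv2.minAreaRect((W*1000).astype(np.float32)),1) if 0 else cv2.minAreaRect((W*1000).astype(np.float32)))
E
```

```text
floor 4293 [0.5744 0.2559] ((574.8948974609375, 256.0858459472656), (149.12635803222656, 122.2912368774414), 3.2758829593658447)
floor 92 [ 0.5194 -0.453 ] ((524.7818603515625, -451.1192932128906), (143.64944458007812, 6.900483131408691), 0.7914243936538696)
yellow 217 [ 0.4822 -0.1288] ((481.63909912109375, -128.39752197265625), (31.61035919189453, 31.678590774536133), 0.6718425750732422)
red 2242 [ 0.9231 -0.3433] ((937.1924438476562, -346.27325439453125), (149.43179321289062, 111.4160385131836), 0.08104293793439865)
red 271 [ 0.6977 -0.2181] ((697.2329711914062, -218.43911743164062), (36.62339401245117, 36.076805114746094), 0.5531753301620483)
red 158 [ 0.6258 -0.2057] ((626.259765625, -206.7098388671875), (28.188318252563477, 27.91008758544922), 0.6732892394065857)
white 1301 [ 0.9445 -0.1425] ((940.7301635742188, -131.1177520751953), (141.74778747558594, 90.6105728149414), 0.08105424046516418)
white 99 [ 0.9052 -0.2191] ((904.8995361328125, -218.73672485351562), (27.28862190246582, 14.24018669128418), 0.22647586464881897)
white 98 [ 0.7644 -0.1381] ((764.344970703125, -138.51290
[... 153 characters left out ...]
58008, 38.222267150878906), 0.8253605365753174)
blue 2827 [ 0.9363 -0.2301] ((936.8046264648438, -231.0578155517578), (107.33901977539062, 150.18373107910156), 89.91361236572266)
blue 2626 [ 0.9378 -0.4595] ((937.57958984375, -459.860595703125), (148.97900390625, 121.2805404663086), 0.08106166869401932)
blue 169 [ 0.5889 -0.3048] ((588.4415283203125, -304.9844970703125), (29.200044631958008, 29.504831314086914), 27.361501693725586)
blue 229 [ 0.5239 -0.369 ] ((523.3026123046875, -370.31121826171875), (145.92654418945312, 10.076485633850098), 0.30141690373420715)
blue 61 [ 0.5606 -0.2281] ((559.4290771484375, -227.83413696289062), (29.954301834106445, 29.704086303710938), 0.22642919421195984)
```

```bash
cat >> h.py <<'E'
from scipy.spatial.transform import Rotation as R
def plan(s,targets,phi=None):
    q=s['tcp_rot']; r=R.from_quat([q[1],q[2],q[3],q[0]]); M=r.as_matrix()
    ph=np.arctan2(M[1,0],M[0,0])
    print('t',round(s['t'],2),'pos',np.round(s['eef_pos'],4),'phi',round(np.degrees(ph),2),'tilt',np.round(M[:,2],4),'F',np.round(s['ft_force'],1),'op',round(s['opening'],4))
    for t in targets: print(t,'-> cm',np.round(M.T@(np.array(t)-s['eef_pos'])*100,2),'turn',None if phi is None else round(ph-np.radians(phi),3))
E
python3 - <<'E'
from workcell import arm
from h import *
plan(arm.read_state(),[(.559,-.010,.12),(.559,-.010,.0215)],90)
E
```

```text
t 1.1 pos [ 0.1555 -0.5014  0.2557] phi 17.23 tilt [ 0. -0. -1.] F [ 0.1 -0.4  0.9] op 0.088
(0.559, -0.01, 0.12) -> cm [ 53.09 -34.98  13.57] turn -1.27
(0.559, -0.01, 0.0215) -> cm [ 53.09 -34.98  23.42] turn -1.27
```

Call:
jog_arm([
  [3.4,-2.2,0.8,-0.12,2.4],
  [6.8,-4.5,1.7,-0.24,2.4],
  [10.2,-6.7,2.5,-0.36,2.4],
  [13.6,-9,3.4,-0.48,2.4],
  [17,-11.2,4.2,-0.6,2.4],
], newtons=20)

```text
t: 1.52
eef_pos: [0.2854, -0.3424, 0.2134]
tcp_rot: [0.0, 0.899, 0.438, 0.0]
ft_force: [0.1, -0.1, 0.2]
opening: 0.0572
```

```bash
cat > st.py <<'E'
import sys
from workcell import arm
from h import *
a=[float(x) for x in sys.argv[1:]]
plan(arm.read_state(),[tuple(a[i:i+3]) for i in range(1,len(a)-2,3)],a[0])
E
python3 st.py 90 .559 -.010 .12
```

```text
t 1.52 pos [ 0.2854 -0.3424  0.2134] phi 51.91 tilt [ 2.e-04 -2.e-04 -1.e+00] F [ 0.1 -0.1  0.2] op 0.0572
(0.559, -0.01, 0.12) -> cm [43.04  1.03  9.34] turn -0.665
```

Call:
jog_arm([
  [4.0,0.1,0.9,-0.12,2.4],
  [8,0.2,1.8,-0.24,2.4],
  [12,0.3,2.7,-0.36,2.4],
  [16,0.4,3.6,-0.48,2.4],
  [20,0.5,4.5,-0.6,2.4],
])

```text
t: 1.93
eef_pos: [0.4138, -0.1887, 0.1685]
tcp_rot: [0.0, 0.729, 0.684, 0.0]
ft_force: [0.4, -0.2, -0.0]
opening: 0.0246
```

```bash
python3 st.py 90 .559 -.010 .12
```

```text
t 1.93 pos [ 0.4138 -0.1887  0.1685] phi 86.32 tilt [ 5.e-04 -4.e-04 -1.e+00] F [ 0.4 -0.2 -0. ] op 0.0246
(0.559, -0.01, 0.12) -> cm [18.77 13.34  4.86] turn -0.064
```

Call:
jog_arm([
  [3.3,2.3,0.8,-0.03,2.4],
  [6.6,4.7,1.6,-0.064,2.4],
  [9.9,7.1,2.5,-0.064,2.4],
  [13.2,9.4,3.5,-0.064,2.4],
  [16.5,11.7,4.8,-0.064,2.4],
])

```text
t: 2.35
eef_pos: [0.5421, -0.0325, 0.1209]
tcp_rot: [0.001, 0.709, 0.705, 0.0]
ft_force: [0.2, -1.6, 0.9]
opening: 0.0241
```

```bash
python3 st.py 90 .559 -.010 .12  .559 -.010 .0215
```

```text
t 2.35 pos [ 0.5421 -0.0325  0.1209] phi 89.68 tilt [ 1.3e-03 -4.0e-04 -1.0e+00] F [ 0.2 -1.6  0.9] op 0.0241
(0.559, -0.01, 0.12) -> cm [2.26 1.68 0.09] turn -0.006
(0.559, -0.01, 0.0215) -> cm [2.27 1.67 9.94] turn -0.006
```

Call:
jog_arm([
  [1.2,0.9,2.5,0,2.4],
  [2.2,1.7,5,0,2.4],
  [2.2,1.7,7.5,0,2.4],
  [2.2,1.7,9.2,0,2.4],
  [2.2,1.7,9.8,0,2.4],
])

```text
t: 2.77
eef_pos: [0.5567, -0.012, 0.0203]
tcp_rot: [-0.002, 0.709, 0.705, -0.001]
ft_force: [0.3, 0.5, -0.2]
opening: 0.024
```

```bash
python3 - <<'E'
from workcell import arm
import cv2
from h import *
plan(arm.read_state(),[(.559,.02,.0215),(.573,.26,.0215)],90)
p=arm.camera('wrist'); cv2.imwrite('pics/w1.png',p['pixels'][:,:,::-1])
E
```

```text
t 2.77 pos [ 0.5567 -0.012   0.0203] phi 89.69 tilt [-0.0041  0.001  -1.    ] F [ 0.3  0.5 -0.2] op 0.024
(0.559, 0.02, 0.0215) -> cm [ 3.2   0.22 -0.12] turn -0.005
(0.573, 0.26, 0.0215) -> cm [27.21  1.48 -0.1 ] turn -0.005
```

View pics/w1.png

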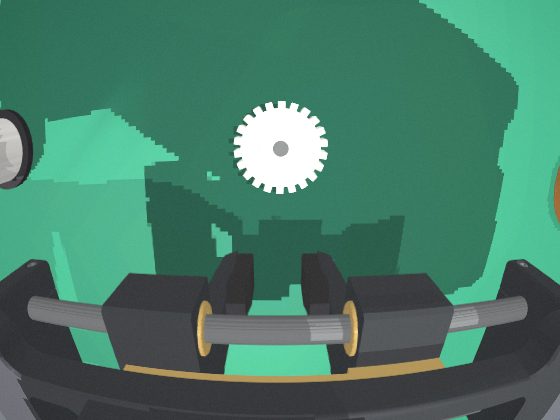

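Call:
jog_arm([
  [1.5,0.2,-0.1,0,2.4],
  [2.7,0.2,-0.1,0,2.4],
  [3.5,0.2,-0.1,0,2.4],
  [4.3,0.2,-0.1,0,2.4],
  [5.5,0.2,-0.1,0,2.4],
])

```text
t: 3.23
eef_pos: [0.5605, 0.0428, 0.0245]
tcp_rot: [0.0, 0.709, 0.705, 0.0]
ft_force: [-0.4, -0.5, 0.2]
opening: 0.0241
```

```bash
python3 st.py 90 .573 .26 .0215
```

```text
t 3.23 pos [0.5605 0.0428 0.0245] phi 89.64 tilt [ 1.1e-03 -3.0e-04 -1.0e+00] F [-0.4 -0.5  0.2] op 0.0241
(0.573, 0.26, 0.0215) -> cm [21.73  1.12  0.3 ] turn -0.006
```

Call:
jog_arm([
  [1.5,0.1,0.1,0,2.4],
  [3.2,0.2,0.2,0,2.4],
  [5,0.3,0.2,0,2.4],
  [6.8,0.4,0.2,0,2.4],
  [8.6,0.5,0.2,0,2.4],
])

```text
t: 3.65
eef_pos: [0.5656, 0.1298, 0.0222]
tcp_rot: [0.0, 0.709, 0.705, 0.0]
ft_force: [-0.4, -0.0, -0.5]
opening: 0.024
```

```bash
python3 - <<'E'
from workcell import arm
import cv2
from h import *
plan(arm.read_state(),[(.573,.26,.0215)],90)
p=arm.camera('wrist'); cv2.imwrite('pics/w2.png',p['pixels'][:,:,::-1])
E
```

```text
t 3.65 pos [0.5656 0.1298 0.0222] phi 89.66 tilt [ 3.e-04  0.e+00 -1.e+00] F [-0.4 -0.  -0.5] op 0.024
(0.573, 0.26, 0.0215) -> cm [13.02  0.66  0.07] turn -0.006
```

View pics/w2.png

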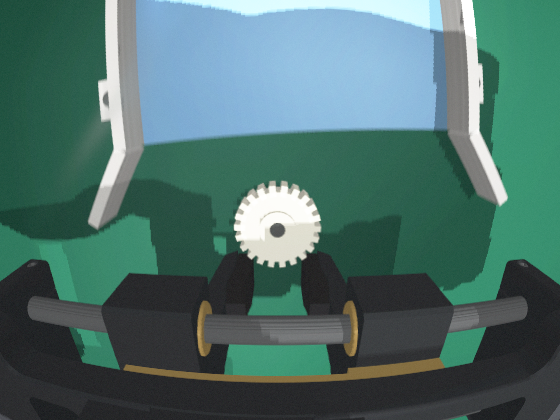

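Call:
jog_arm([
  [1.7,0.1,0,0,2.4],
  [3.4,0.2,0,0,2.4],
  [5.1,0.3,0,0,2.4],
  [6.8,0.4,0,0,2.4],
  [8.5,0.5,0,0,2.4],
])

```text
t: 4.12
eef_pos: [0.5711, 0.2143, 0.0221]
tcp_rot: [0.0, 0.709, 0.705, 0.0]
ft_force: [0.6, 0.1, 0.8]
opening: 0.0239
```

Call:
jog_arm([
  [1.4,0.1,0,0,2.4],
  [2.5,0.1,0,0,2.4],
  [3.3,0.1,0,0,2.4],
  [3.9,0.1,0,0,2.4],
  [4.1,0.1,0,0,2.4],
])

```text
t: 4.53
eef_pos: [0.5724, 0.2549, 0.0219]
tcp_rot: [0.0, 0.709, 0.705, 0.0]
ft_force: [-0.7, -0.4, 0.7]
opening: 0.0242
```

```bash
python3 - <<'E'
from workcell import arm
import cv2
from h import *
plan(arm.read_state(),[(.573,.26,.0215)],90)
p=arm.camera('wrist'); cv2.imwrite('pics/w3.png',p['pixels'][:,:,::-1])
E
```

```text
t 4.53 pos [0.5724 0.2549 0.0219] phi 89.68 tilt [ 0. -0. -1.] F [-0.7 -0.4  0.7] op 0.0242
(0.573, 0.26, 0.0215) -> cm [0.51 0.06 0.04] turn -0.006
```

View pics/w3.png

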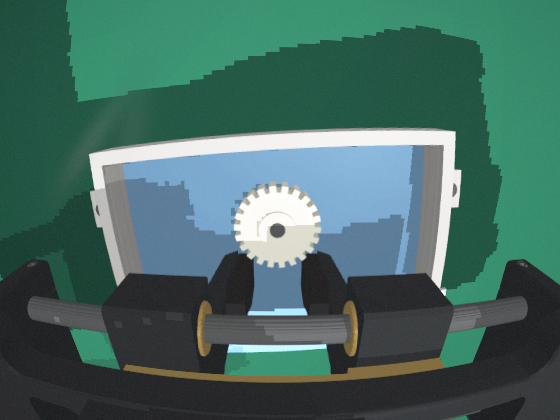

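Call:
jog_arm([
  [-0.6,0,0,0,2.4],
  [-1.8,0,0,0,2.4],
  [-3.6,-0.2,-1.5,0,2.4],
  [-6.5,-0.8,-4,0,2.2],
  [-9.6,-1.5,-6,0,2.0],
])

```text
t: 5.0
eef_pos: [0.5565, 0.1564, 0.0827]
tcp_rot: [0.0, 0.709, 0.705, -0.0]
ft_force: [0.2, -0.1, 0.1]
opening: 0.0201
```

Call:
jog_arm([
  [-3.8,-0.8,0,0,2.0],
  [-7.6,-1.6,0,0,2.0],
  [-11.4,-2.4,0,0,2.0],
  [-15.2,-3.2,0,0,2.0],
  [-19,-4,0,0,2.0],
])

```text
t: 5.42
eef_pos: [0.5144, -0.0342, 0.0821]
tcp_rot: [0.0, 0.71, 0.705, -0.0]
ft_force: [0.6, 0.8, -0.2]
opening: 0.0199
```

```bash
python3 st.py 90 .482 -.184 .06  .482 -.184 .0215
```

```text
t 5.42 pos [ 0.5144 -0.0342  0.0821] phi 89.59 tilt [ 2.e-04 -2.e-04 -1.e+00] F [ 0.6  0.8 -0.2] op 0.0199
(0.482, -0.184, 0.06) -> cm [-15.    -3.14   2.21] turn -0.007
(0.482, -0.184, 0.0215) -> cm [-15.    -3.14   6.06] turn -0.007
```

Call:
jog_arm([
  [-3.8,-0.8,0,0,2.0],
  [-7.6,-1.6,0,0.05,2.0],
  [-11.4,-2.4,0,0.115,2.0],
  [-14,-2.9,0.5,0.115,2.0],
  [-15,-3.1,2.2,0.115,2.0],
])

```text
t: 5.83
eef_pos: [0.4833, -0.1863, 0.0616]
tcp_rot: [0.003, 0.75, 0.661, 0.0]
ft_force: [0.5, -0.2, 0.5]
opening: 0.0199
```

Call:
jog_arm([
  [0,0,2.0,0,2.0],
  [0,0,3.4,0,2.0],
  [0,0,3.9,0,2.0],
])

```text
t: 6.08
eef_pos: [0.4821, -0.1819, 0.0192]
tcp_rot: [-0.001, 0.749, 0.662, -0.0]
ft_force: [-1.2, 1.2, 0.2]
opening: 0.02
```

```bash
python3 - <<'E'
from workcell import arm
import cv2
from h import *
plan(arm.read_state(),[(.486,-.15,.0215),(.535,.227,.0215)],90)
p=arm.camera('wrist'); cv2.imwrite('pics/w4.png',p['pixels'][:,:,::-1])
E
```

```text
t 6.08 pos [ 0.4821 -0.1819  0.0192] phi 82.95 tilt [-0.0026  0.0016 -1.    ] F [-1.2  1.2  0.2] op 0.02
(0.486, -0.15, 0.0215) -> cm [ 3.21 -0.   -0.23] turn -0.123
(0.535, 0.227, 0.0215) -> cm [41.23  0.24 -0.18] turn -0.123
```

View pics/w4.png

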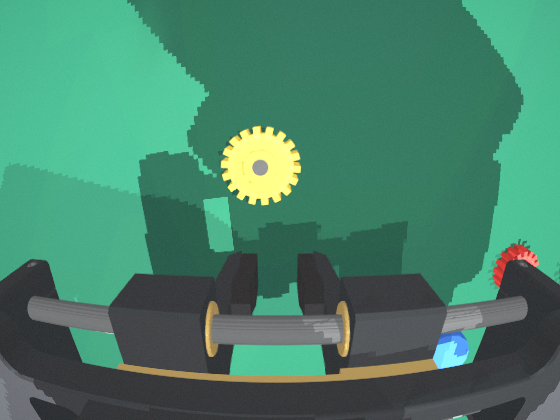

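Call:
jog_arm([
  [0.6,-0.4,-0.1,0,2.0],
  [1.4,-0.7,-0.2,0,2.0],
  [2.2,-0.7,-0.2,0,2.0],
  [3.0,-0.7,-0.2,0,2.0],
  [4.0,-0.7,-0.2,0,2.0],
])

```text
t: 6.55
eef_pos: [0.4821, -0.1397, 0.0235]
tcp_rot: [0.001, 0.748, 0.663, 0.0]
ft_force: [0.9, -0.1, 0.6]
opening: 0.0198
```

Call:
jog_arm([
  [1.3,0,0,0,2.0],
  [2.8,0,0,0,2.0],
  [4.5,0,0,0,2.0],
  [6.2,0,0,0,2.0],
  [7.9,0,0,0,2.0],
])

```text
t: 6.97
eef_pos: [0.4914, -0.0604, 0.023]
tcp_rot: [0.0, 0.748, 0.663, 0.0]
ft_force: [0.4, -0.8, 0.6]
opening: 0.0198
```

```bash
python3 - <<'E'
from workcell import arm
import cv2
from h import *
plan(arm.read_state(),[(.535,.227,.0215)],90)
p=arm.camera('wrist'); cv2.imwrite('pics/w5.png',p['pixels'][:,:,::-1])
E
```

```text
t 6.97 pos [ 0.4914 -0.0604  0.023 ] phi 83.1 tilt [ 1.e-04 -0.e+00 -1.e+00] F [ 0.4 -0.8  0.6] op 0.0198
(0.535, 0.227, 0.0215) -> cm [29.05  0.88  0.15] turn -0.12
```

View pics/w5.png

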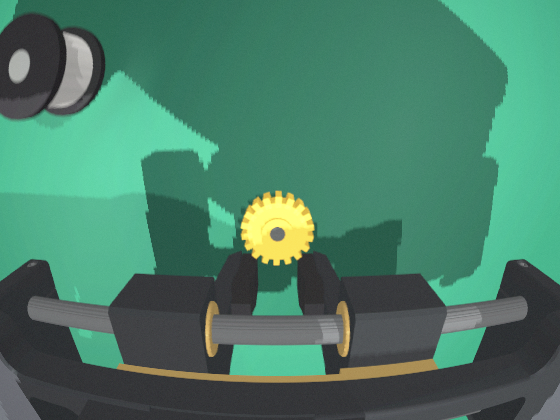

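Call:
jog_arm([
  [2,0.1,0.1,0,2.0],
  [4,0.2,0.1,0,2.0],
  [6,0.3,0.1,0,2.0],
  [8,0.4,0.1,0,2.0],
  [10,0.5,0.1,0,2.0],
])

```text
t: 7.43
eef_pos: [0.5083, 0.0381, 0.022]
tcp_rot: [0.0, 0.748, 0.663, -0.0]
ft_force: [0.0, -0.9, 1.0]
opening: 0.0203
```

Call:
jog_arm([
  [2,0.1,0,0,2.0],
  [4,0.2,0,0,2.0],
  [6,0.3,0,0,2.0],
  [8,0.4,0,0,2.0],
  [10,0.5,0,0,2.0],
])

```text
t: 7.85
eef_pos: [0.5252, 0.1369, 0.022]
tcp_rot: [-0.0, 0.748, 0.663, 0.0]
ft_force: [0.8, -0.7, 0.1]
opening: 0.02
```

```bash
python3 - <<'E'
from workcell import arm
import cv2
from h import *
plan(arm.read_state(),[(.54,.217,.0215)],90)
p=arm.camera('wrist'); cv2.imwrite('pics/w6.png',p['pixels'][:,:,::-1])
E
```

```text
t 7.85 pos [0.5252 0.1369 0.022 ] phi 83.1 tilt [-0.  0. -1.] F [ 0.8 -0.7  0.1] op 0.02
(0.54, 0.217, 0.0215) -> cm [8.14 0.51 0.05] turn -0.12
```

View pics/w6.png

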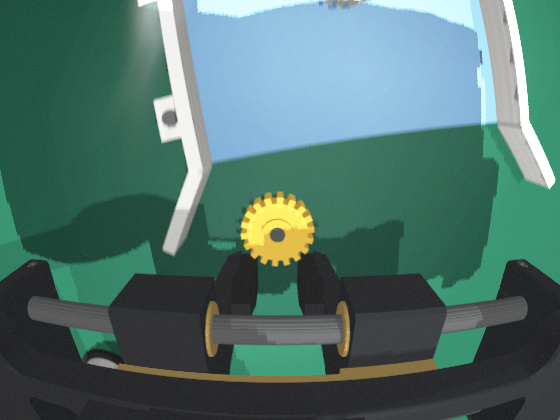

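Call:
jog_arm([
  [1.8,0.2,0,0,2.0],
  [3.6,0.4,0,0,2.0],
  [5.4,0.5,0,0,2.0],
  [6.7,0.6,0,0,2.0],
  [7.6,0.6,0,0,2.0],
])

```text
t: 8.32
eef_pos: [0.5404, 0.2113, 0.0219]
tcp_rot: [0.0, 0.748, 0.664, 0.0]
ft_force: [-0.6, -0.8, 0.6]
opening: 0.0197
```

Call:
jog_arm([
  [0.5,0,0,0,2.0],
  [0.7,0,0,0,2.0],
  [0.1,0,0,0,2.0],
  [-1.5,0,0,0,2.0],
  [-3.0,0.3,0,0,1.8],
])

```text
t: 8.73
eef_pos: [0.5392, 0.1786, 0.0218]
tcp_rot: [-0.0, 0.748, 0.663, -0.0]
ft_force: [0.5, 0.0, -0.6]
opening: 0.0183
```

```bash
python3 - <<'E'
from workcell import arm
import cv2
from h import *
plan(arm.read_state(),[(.627,-.262,.09)],90)
p=arm.camera('wrist'); cv2.imwrite('pics/w7.png',p['pixels'][:,:,::-1])
E
```

```text
t 8.73 pos [0.5392 0.1786 0.0218] phi 83.09 tilt [-7.e-04 -2.e-04 -1.e+00] F [ 0.5  0.  -0.6] op 0.0183
(0.627, -0.262, 0.09) -> cm [-42.68  14.02  -6.82] turn -0.121
```

View pics/w7.png

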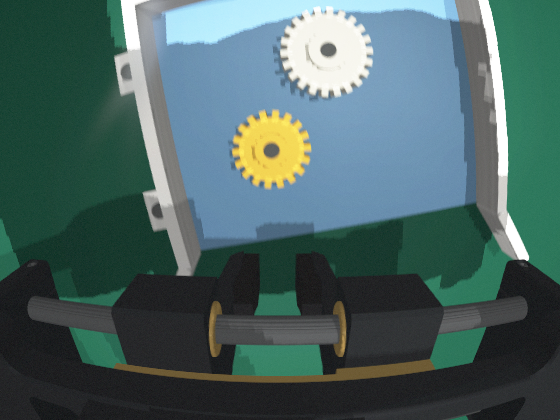

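Call:
jog_arm([
  [-0.5,0.2,-2,0,1.8],
  [-2.5,0.8,-5,-0.05,1.8],
  [-6.2,2,-7.5,-0.1,1.8],
  [-10.1,3.3,-7.8,-0.15,1.8],
  [-14,4.6,-7.8,-0.15,1.8],
])

```text
t: 9.2
eef_pos: [0.5687, 0.0362, 0.1021]
tcp_rot: [0.002, 0.696, 0.718, 0.001]
ft_force: [0.9, 0.6, -0.3]
opening: 0.0178
```

```bash
python3 st.py 92 .627 -.252 .09
```

```text
t 9.2 pos [0.5687 0.0362 0.1021] phi 91.84 tilt [ 3.7e-03 -6.0e-04 -1.0e+00] F [ 0.9  0.6 -0.3] op 0.0178
(0.627, -0.252, 0.09) -> cm [-28.99   4.9    1.25] turn -0.003
```

Call:
jog_arm([
  [-4,0.7,0,0,1.8],
  [-8,1.4,0,0,1.8],
  [-12,2.1,0,0,1.8],
  [-16,2.8,0,0,1.8],
  [-20,3.5,0,0,1.8],
])

```text
t: 9.62
eef_pos: [0.6083, -0.1634, 0.1]
tcp_rot: [-0.0, 0.697, 0.717, -0.0]
ft_force: [1.2, 0.3, 0.0]
opening: 0.0181
```

Call:
jog_arm([
  [-3.5,0.5,0,0,1.8],
  [-6.5,1.0,0,0,1.8],
  [-8.5,1.4,0,0,1.8],
  [-8.8,1.4,0,0,1.8],
  [-8.8,1.4,0.3,0,1.8],
])

```text
t: 10.03
eef_pos: [0.6248, -0.2498, 0.0969]
tcp_rot: [0.0, 0.698, 0.716, 0.0]
ft_force: [0.4, 0.1, 0.8]
opening: 0.0179
```

```bash
python3 - <<'E'
from workcell import arm
import cv2
from h import *
plan(arm.read_state(),[(.627,-.252,.0215)],92)
p=arm.camera('wrist'); cv2.imwrite('pics/w8.png',p['pixels'][:,:,::-1])
p=arm.camera('top'); cv2.imwrite('pics/t8.png',cv2.resize(p['pixels'][90:360,60:500,::-1],(800,491)))
E
```

```text
t 10.03 pos [ 0.6248 -0.2498  0.0969] phi 91.52 tilt [ 4.e-04 -2.e-04 -1.e+00] F [0.4 0.1 0.8] op 0.0179
(0.627, -0.252, 0.0215) -> cm [-0.23  0.21  7.54] turn -0.008
```

View pics/w8.png

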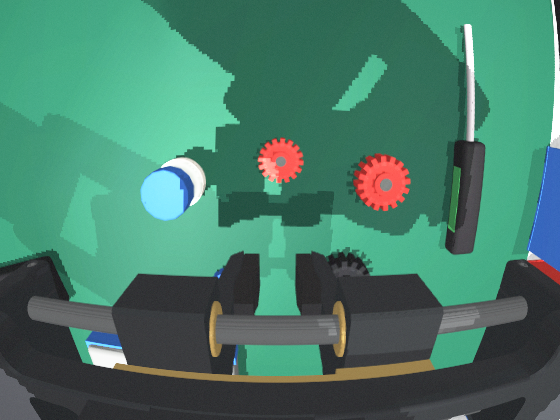

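View pics/t8.png

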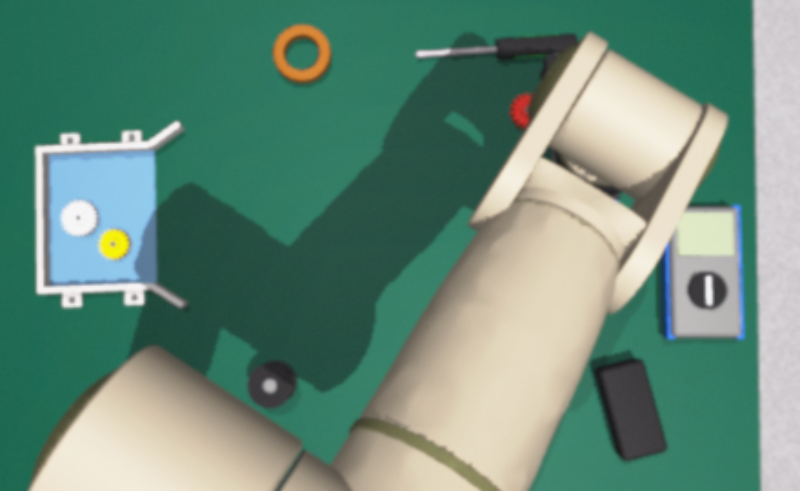

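Call:
jog_arm([
  [-0.1,0.1,2.0,0,1.8],
  [-0.1,0.1,4,0,1.8],
  [-0.1,0.1,5.8,0,1.8],
  [-0.1,0.1,7,0,1.8],
  [-0.1,0.1,7.4,0,1.8],
])

```text
t: 10.55
eef_pos: [0.6256, -0.2476, 0.0209]
tcp_rot: [-0.002, 0.696, 0.718, -0.0]
ft_force: [0.1, -0.2, 0.0]
opening: 0.0179
```

```bash
python3 - <<'E'
from workcell import arm
import cv2
from h import *
plan(arm.read_state(),[(.612,.21,.0215)],92)
p=arm.camera('wrist'); cv2.imwrite('pics/w9.png',p['pixels'][:,:,::-1])
E
```

```text
t 10.55 pos [ 0.6256 -0.2476  0.0209] phi 91.73 tilt [-0.0028  0.0018 -1.    ] F [ 0.1 -0.2  0. ] op 0.0179
(0.612, 0.21, 0.0215) -> cm [4.578e+01 2.000e-02 3.000e-02] turn -0.005
```

View pics/w9.png

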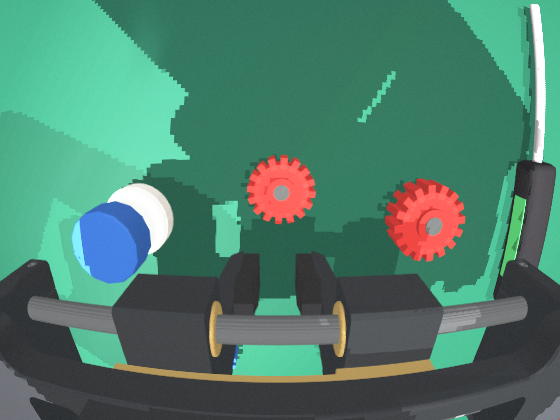

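Call:
jog_arm([
  [0.7,0,-0.1,0,1.8],
  [1.3,0.1,-0.1,0,1.8],
  [1.9,0.1,-0.1,0,1.8],
  [2.6,0.1,-0.1,0,1.8],
  [3.6,0.1,-0.1,0,1.8],
])

```text
t: 11.02
eef_pos: [0.6265, -0.2127, 0.0245]
tcp_rot: [0.001, 0.697, 0.717, 0.0]
ft_force: [1.0, -0.6, 0.4]
opening: 0.0177
```

Call:
jog_arm([
  [1.2,0,0.1,0,1.8],
  [2.6,0,0.1,0,1.8],
  [4.2,0,0.1,0,1.8],
  [5.9,0,0.1,0,1.8],
  [7.6,0,0.1,0,1.8],
])

```text
t: 11.43
eef_pos: [0.6239, -0.1352, 0.0229]
tcp_rot: [-0.0, 0.697, 0.717, -0.0]
ft_force: [-0.4, -0.2, -0.2]
opening: 0.0178
```

```bash
python3 - <<'E'
from workcell import arm
import cv2
from h import *
plan(arm.read_state(),[(.612,.21,.0215)],92)
p=arm.camera('wrist'); cv2.imwrite('pics/w10.png',p['pixels'][:,:,::-1])
E
```

```text
t 11.43 pos [ 0.6239 -0.1352  0.0229] phi 91.69 tilt [-2.e-04  2.e-04 -1.e+00] F [-0.4 -0.2 -0.2] op 0.0178
(0.612, 0.21, 0.0215) -> cm [34.54 -0.18  0.14] turn -0.005
```

View pics/w10.png

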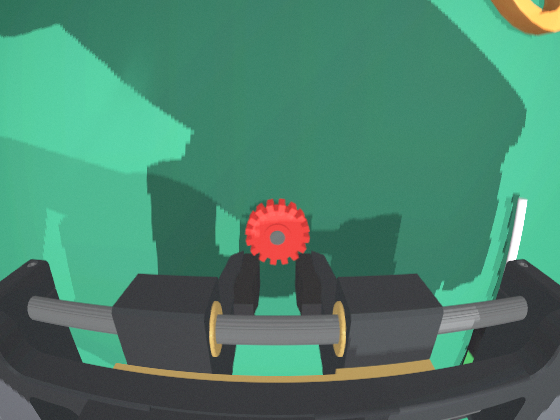

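Call:
jog_arm([
  [2,0,0.1,0,1.8],
  [4,0,0.1,0,1.8],
  [6,0,0.1,0,1.8],
  [8,0,0.1,0,1.8],
  [10,0,0.1,0,1.8],
])

```text
t: 11.9
eef_pos: [0.621, -0.0357, 0.0219]
tcp_rot: [-0.0, 0.697, 0.717, 0.0]
ft_force: [0.2, 0.2, -0.3]
opening: 0.0179
```

Call:
jog_arm([
  [2,0,0,0,1.8],
  [4,-0.1,0,0,1.8],
  [6,-0.1,0,0,1.8],
  [8,-0.2,0,0,1.8],
  [10,-0.2,0,0,1.8],
])

```text
t: 12.32
eef_pos: [0.6159, 0.0642, 0.0219]
tcp_rot: [-0.0, 0.697, 0.717, -0.0]
ft_force: [-0.7, 0.2, -1.2]
opening: 0.018
```

```bash
python3 - <<'E'
from workcell import arm
import cv2
from h import *
plan(arm.read_state(),[(.612,.22,.0215)],92)
p=arm.camera('wrist'); cv2.imwrite('pics/w11.png',p['pixels'][:,:,::-1])
E
```

```text
t 12.32 pos [0.6159 0.0642 0.0219] phi 91.68 tilt [-1.e-04 -0.e+00 -1.e+00] F [-0.7  0.2 -1.2] op 0.018
(0.612, 0.22, 0.0215) -> cm [15.58  0.07  0.04] turn -0.006
```

View pics/w11.png

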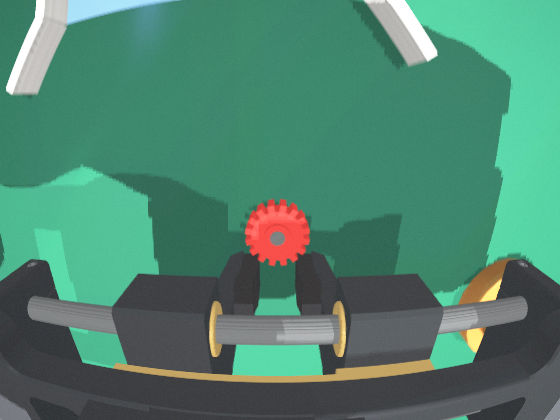

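Red is nested at (277,232); right wing tip at (432,50) is well clear of the lane. Continue.

Call:
jog_arm([
  [2,0,0,0,1.8],
  [4,0,0,0,1.8],
  [6,0,0,0,1.8],
  [8,0,0,0,1.8],
  [9.8,0,0,0,1.8],
])

```text
t: 12.78
eef_pos: [0.6131, 0.162, 0.0219]
tcp_rot: [-0.0, 0.697, 0.717, -0.0]
ft_force: [-0.3, -0.2, 0.0]
opening: 0.0181
```

Call:
jog_arm([
  [1.8,0,0,0,1.8],
  [3.4,0,0,0,1.8],
  [4.6,0,0,0,1.8],
  [5.4,0,0,0,1.8],
  [5.8,0,0,0,1.8],
])

```text
t: 13.2
eef_pos: [0.6116, 0.2195, 0.0218]
tcp_rot: [0.0, 0.696, 0.718, -0.0]
ft_force: [-0.5, -0.9, -0.4]
opening: 0.0183
```

Call:
jog_arm([
  [-0.4,0,0,0,1.8],
  [-1.6,0,0,0,1.8],
  [-3.2,0,0,0,1.8],
  [-4.8,0,-1.5,0,1.8],
  [-6.4,0,-4,0,1.8],
])

```text
t: 13.62
eef_pos: [0.6122, 0.1518, 0.0599]
tcp_rot: [-0.002, 0.697, 0.717, -0.002]
ft_force: [0.5, -0.2, 0.6]
opening: 0.0179
```

Call:
jog_arm([
  [-2.5,0,-3,0,1.8],
  [-6.2,0,-4,0,1.8],
  [-10.2,0,-5,0,1.8],
  [-14,0,-6,0,1.8],
  [-17,0,-7,0,1.8],
])

```text
t: 14.03
eef_pos: [0.6179, -0.02, 0.1326]
tcp_rot: [0.0, 0.698, 0.716, -0.0]
ft_force: [1.0, -0.2, -0.4]
opening: 0.0181
```

```bash
python3 - <<'E'
from workcell import arm
import cv2
from h import *
plan(arm.read_state(),[],92)
for n in ['top','scene','wrist']:
    p=arm.camera(n); a=p['pixels'][:,:,::-1]
    if n=='top':
        np.savez('top1.npz',**{k:v for k,v in p.items() if k!='shot'})
        a=cv2.resize(a[90:360,60:500],(800,491),interpolation=cv2.INTER_CUBIC)
        for nm,lo,hi in [('floor',(90,40,100),(110,160,255)),('yellow',(25,150,120),(35,255,255)),('red',(0,150,150),(8,255,255)),('white',(0,0,200),(180,40,255))]:
            for W,ar in blobs(p,lo,hi,0 if nm=='floor' else .014):
                c=W.mean(0)
                if .3<c[0]<.85 and -.3<c[1]<.4: print(nm,ar,c.round(4),W.min(0).round(3),W.max(0).round(3))
    cv2.imwrite(f'pics/{n}_end.png',a)
E
```

```text
t 14.03 pos [ 0.6179 -0.02    0.1326] phi 91.5 tilt [ 1.e-04 -6.e-04 -1.e+00] F [ 1.  -0.2 -0.4] op 0.0181
floor 3598 [0.5737 0.2555] [0.497 0.192] [0.652 0.321]
yellow 177 [0.5442 0.2362] [0.53  0.222] [0.558 0.25 ]
red 271 [ 0.6981 -0.2183] [ 0.679 -0.236] [ 0.716 -0.2  ]
red 107 [0.6108 0.2375] [0.598 0.226] [0.623 0.249]
white 98 [ 0.7644 -0.1381] [ 0.76 -0.18] [ 0.768 -0.097]
white 1201 [0.6354 0.1345] [0.533 0.092] [0.746 0.169]
white 2263 [0.6883 0.0266] [ 0.64  -0.041] [0.737 0.092]
white 1218 [ 0.5976 -0.0356] [ 0.494 -0.072] [ 0.712 -0.003]
white 580 [0.6324 0.2734] [0.529 0.169] [0.681 0.328]
white 97 [0.5975 0.1112] [0.588 0.098] [0.606 0.124]
white 301 [0.5728 0.2778] [0.553 0.259] [0.592 0.296]
white 461 [0.5666 0.0266] [ 0.549 -0.011] [0.585 0.079]
```

View pics/top_end.png

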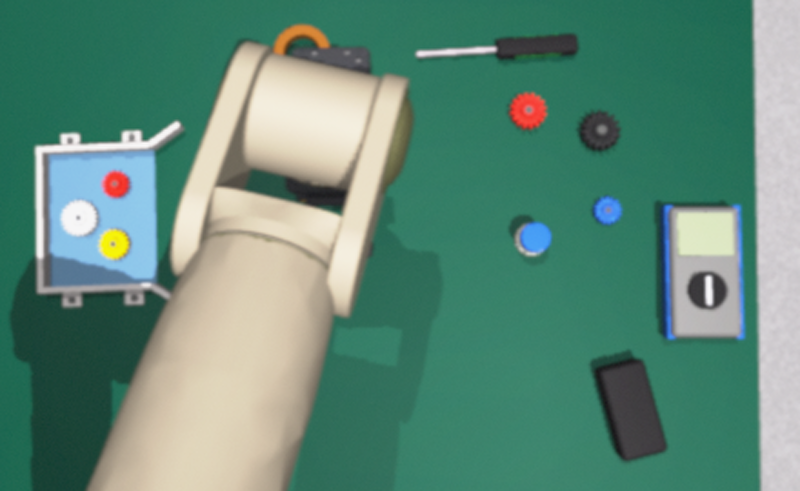

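View pics/scene_end.png

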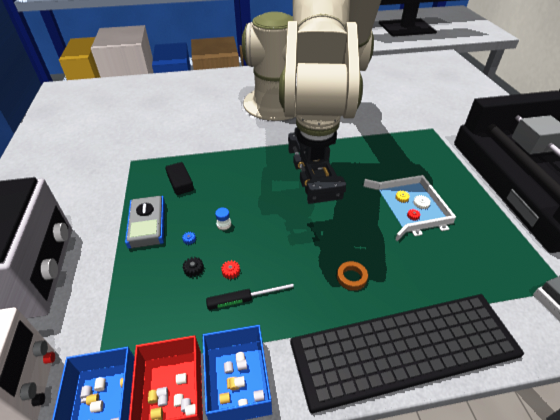

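View pics/wrist_end.png

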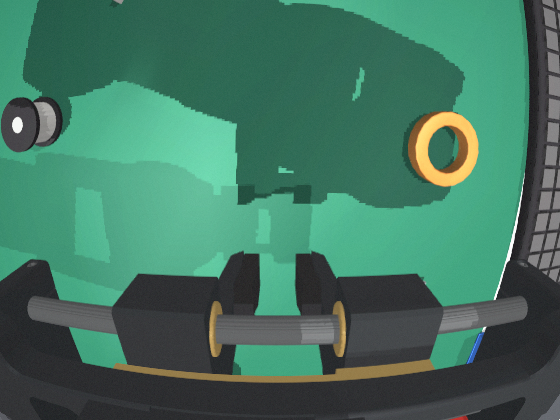

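```bash
python3 -c "
from workcell import arm
print(arm.sign_off(), arm.read_state()['t'])"
```

```text
the job is handed in; nothing more can be done
the job is handed in; nothing more can be done
```

All three gears (white, yellow and the smaller red) now lie inside the bay, and I handed the job in at about 14 s of the 72 s allowed. I pushed them in that order, sliding each one flat along the bench between the part-open fingertips. Each time I backed the fingers off before lifting.

- **Gears:** the last top picture puts the white gear at (0.573, 0.278), the yellow at (0.544, 0.236) and the red at (0.611, 0.238). The mouth line is at y ≈ 0.196, so even the nearest edge is about 25 mm past it.
- **Everything else:** in the last pictures the jar, spool, tape roll, screwdriver, meter, power brick and the other gears (large red, black, blue) look to be where they started. I measured only the large red gear again; it was within 1 mm. The rest I judged by eye.
- **Forces:** wrist force readings stayed under about 2 N throughout.

No check failed. While the fingers were down the tool height wavered by 2–3 mm, but each gear stayed seated between the fingertips.

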